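Bin a full spent-blade case through the sprung flaps of the blade box

TASK

The spent-blade case is full: pick it up, put its foot down through the throat of the steel blade box, feeling for the opening since the lid is not slid fully home, and push the case right through the sprung flaps until it drops inside and the flaps shut behind it. The case is brittle, so touch down gently and never force it against the box, and leave the other things on the bench alone.

Things in the scene. Friction and masses are not known exactly. Their poses are not given: they have to be found in the camera images.
- blade_case: Full spent-blade case, grey plastic, upright: 30 mm (its x) by 56 mm (its y) by 110 mm tall, ribs on the two 56 mm wide faces, 0.11 to 0.21 kg. Origin: centre of its underside; z up. Foot edges bevelled 1.5 mm. Sides parallel to 100 mm up. Best gripped from above across y, fingertips some 30 mm below the top. Brittle: over 30 N against the blade box cracks it.
- case_middle (a point): Middle of the case, 55 mm above its foot, on its axis. (Feel: a foot that comes down on the sheet-steel lid is stopped at the lid's top face, which gives only about 1 mm at 15 N; a foot over the throat sinks 3 mm or more before the flaps, which yield on.)
- case_top (a point): Centre of the case's flat top, 110 mm above its foot. The top 10 mm slopes in at 45 degrees on the two 56 mm wide faces, leaving a flat of 10 mm (x) by 56 mm (y) with a narrow blade slot; the two ends across y stay parallel right to the top.
- blade_box: Grey sheet-steel box for spent blades, bolted down: 170 mm (its x) by 150 mm (its y), lid's top face 180 mm above the bench. Origin: centre of its underside; z up; front (-x) roughly to the robot. The bright steel lid slides along x in runners, which stand 3 mm above it at the sides and rear, 65 mm from the middle at the sides. A black tub inside catches the case.
- throat_home (a point): Centre of the throat at the lid's top face, if the lid were fully home. The lid is clamped short of home and stays so: the true centre lies 4 to 22 mm further to the front (box -x), same box y; not measured, to be felt or seen. Throat: opening in the 3 mm lid, 34 mm along box x, 60 mm along box y; the case fits upright, its y along the box's y, 2 mm free on each side.
- flap_front (a joint): Angle of the front flap, rad: 0 shut, grows downward, about 1.3 beside the case. Two sprung steel flaps shut the throat 3 mm below the lid's top face, hinged at its front and rear edges, meeting in the middle. The foot opens them against 5 to 15 N; they then nip the 56 mm wide faces, tips 24 mm below the lid's top, so the case stays hanging when let go.
- flap_rear (a joint): Angle of the rear flap, rad, likewise. Pushed down on its top (about 2 to 10 N) the hanging case drops free when its flat top is some 12 to 20 mm below the lid's top face; shut fingers fit the throat and need go no deeper than 20 mm. The flaps close by themselves once case and fingers are out of their way.
- spare_blades: Bystander: cardboard carton of new blades, 26 x 40 x 72 mm, standing upright. Origin: centre of its underside.
- wax_tin: Bystander: round aluminium tin of edge wax, 58 mm across, 62 mm tall. Origin: centre of its underside.
- awl: Bystander: awl with a wooden handle, 150 mm long, lying on the bench along its own x. Origin: at its underside, near mid-length.
There are look-alikes about, which are no part of the job. There is more than one size of the blade_case; the job needs the middle-sized.

How it is judged:
By the outcome, as a careful person would: the job done as asked, in the order asked, and still so for the second after the job is handed in, with the robot touching nothing.
It also fails if it takes over 72 s, if anything falls off the work surface, if the arm or the gripper's body presses on something with over 40 N, if the wrist force passes 120 N, or if a joint passes its speed limit or range.

ROBOT

A 6-joint arm with a two-finger parallel gripper is mounted at the origin on the work surface. World frame = base frame: x ahead of the robot, y to its left, z up, the work surface at z = 0. Lengths are in m, angles in rad, forces in N, time in s.
With the tool pointing down it reaches from about 0.375 to 0.975 m from the base axis. Payload 3.8 kg.
Tool frame: the origin (TCP) lies at the very end of the fingers, on their centre line; the grasp point (between the pads) lies 19 mm behind it (bot.pinch_z is the distance from the TCP to the grasp point, in m); x points along the fingers, y is the direction in which the jaws open and shut, and the axes are right-handed (so a half turn about x gives the same grasp; the last joint's range is limited). The gripper opens to 85 mm and grips with 20 to 120 N. Pads are 22 mm wide; open, the fingers measure 114 mm over their backs; the gripper's body (76 mm by 85 mm) begins 54 mm behind the grasp point. The pads swing forward as they close: fully open they stand 13 mm farther back than shut.
Start: joints at [-1.307, 0.264, 1.604, -0, 1.274, -0.037], TCP at [0.2, -0.645, 0.203] pointing down, gripper open.
Joint ranges: [-2.63, 2.63], [-0.94, 2.18], [0.31, 2.57], [-1.31, 4.45], [0, 2.66], [-2.55, 2.55]. Speed limits (rad/s): [2.57, 2.57, 3.14, 3.14, 3.14, 3.14].

INTERFACE

Orientations are given as a rotation vector (axis times angle).
In Python, from workcell import monitor, imaging, finish_job, bot gives the robot as it stands.
- The arm moves only by the tool jog_arm, never from a script. Its argument "rows" is a list of rows, each a list of 7 numbers: the shift along the tool's x, y, z in m, then the turn, a rotation vector about the tool's x, y, z in rad, then the opening in per cent of the stroke, from 0 (shut) to 100 (fully open). A call has 1 to 20 rows; each row is the pose to reach, as a shift and turn from the pose measured when the call began, along the tool's axes at that moment; what a row does not reach only later rows make up. A row lasts 1/10 s, in which the tool goes at most 50 mm and 8.59 degrees, less where a joint would pass 70% of its speed; a pose out of reach is approached as far as the arm can. A call with a gripper value outside its range is refused whole. The fingers move at their own pace and stop on an object; "force" is the grip in N (left out, the last holds). Time passes only in rows, so rows that repeat a pose let the fingers close. It gives the time, the measured TCP pose, the force and the opening at its end, in the units of the state.
- monitor.read_state(): the state, without advancing time (a new reading comes with each control period).
- imaging.read_camera(name): name is "scene" or "top"; returns the picture (480x640x3 uint8, blue, green, red); there is no depth.
- imaging.camera_params(name): a dict with "fx", "fy", "cx", "cy" (pixels), "T" (4x4, takes a point from camera to world coordinates). Camera axes: x right, y down, z forward; pixel columns grow to the right and rows downward; lengths in m; the calibration is good to about 2 mm. A picture is of the moment at which its call begins. camera_params takes no time and is no camera call.
- finish_job(): hands the job in, once; it reports no verdict.
The state is a dict: "time": time; "q": joint angles; "joint_vel": joint speeds; "joint_torque": joint torques, N m; "tool_pos": TCP position; "tcp_rot": TCP orientation; "wrist_force": force on the tool from outside, world axes, zero at the start; "torque": the same for the moment, N m; "width": opening from 0.0 (shut) to 1.0 (fully open).
Only numpy, scipy, OpenCV 4.12 (cv2) and the standard library are available. Lean on these libraries where they do the work, as an engineer would, in place of code of your own. Each camera call takes 0.05 s, during which the arm holds its last target. There are 200 camera calls.

## Working session

There is one attempt and no reset: what is moved stays moved. The work goes in short steps, Python scripts to look and compute and a tool call to move; the robot and the scene stay as the last step left them, time stands still between calls to the robot, and variables do not carry over. Pictures are saved under pics/ and viewed, about 8 in all and at most 12, crops included, and the job is handed in when it is done.

Besides the shell and the picture viewer there is one more tool, called after "Request:" by a JSON object that holds its "name" and its "arguments". jog_arm: Moves the arm, as the interface text tells. Its arguments: {"type":"object","properties":{"rows":{"type":"array","items":{"type":"array","items":{"type":"number"}}},"force":{"type":"number"}},"required":["rows"]}

```bash
mkdir -p pics
cat > h.py <<'E'
import numpy as np,cv2
from workcell import monitor,imaging,finish_job,bot
from scipy.spatial.transform import Rotation as R
def snap(n,f):
    im=imaging.read_camera(n); cv2.imwrite('pics/'+f,im); return im
def cam(n):
    p=imaging.camera_params(n); return np.array([[p['fx'],0,p['cx']],[0,p['fy'],p['cy']],[0,0,1]]),np.array(p['T'])
def proj(n,P):
    K,T=cam(n); c=np.linalg.inv(T)@np.append(P,1); u=K@c[:3]; return u[:2]/u[2]
def atz(n,uv,z):
    K,T=cam(n); d=T[:3,:3]@np.linalg.solve(K,[*uv,1]); o=T[:3,3]; return o+d*(z-o[2])/d[2]
def tri(uvs):
    A=np.zeros((3,3));b=np.zeros(3)
    for n,uv in uvs:
        K,T=cam(n); d=T[:3,:3]@np.linalg.solve(K,[*uv,1]); d/=np.linalg.norm(d); M=np.eye(3)-np.outer(d,d); A+=M; b+=M@T[:3,3]
    return np.linalg.solve(A,b)
E
python3 - <<'E'
from h import *
a=snap('scene','s0.png');b=snap('top','t0.png')
for n in('scene','top'):
    K,T=cam(n);print(n,K[0,0],K[1,1],K[:2,2],T.round(3).tolist())
print(monitor.read_state())
E
```

```text
scene 621.4193577352225 621.4193577352225 [319.67015673 228.85561264] [[0.888, 0.281, -0.365, 0.981], [0.46, -0.557, 0.691, -0.743], [-0.009, -0.781, -0.624, 0.866], [0.0, 0.0, 0.0, 1.0]]
top 518.0212608601587 518.0212608601587 [307.58843476 239.14612876] [[0.011, -0.991, 0.13, 0.396], [-1.0, -0.009, 0.016, 0.057], [-0.014, -0.13, -0.991, 1.16], [0.0, 0.0, 0.0, 1.0]]
{'time': 0.1, 'q': array([-1.30693019e+00,  2.64674761e-01,  1.60524421e+00,  1.12897971e-05,
        1.27371732e+00, -3.68956766e-02]), 'joint_vel': array([-0.00057652, -0.00257636, -0.00253306,  0.00040179,  0.00135685,
        0.00125768]), 'joint_torque': array([-1.68338588e-04, -5.16711223e+01, -3.68590808e+01, -1.39717731e-04,
        6.34476019e-03, -4.23108349e-05]), 'tool_pos': array([ 0.19978303, -0.64399815,  0.202285  ]), 'tcp_rot': array([ 2.06018573,  0.31431765, -2.06064566]), 'wrist_force': array([0.01855856, 0.62224129, 0.13838872]), 'torque': array([ 0.01073388, -0.04118354,  0.05675497]), 'width': 0.9922832044481263}
```

View pics/s0.png

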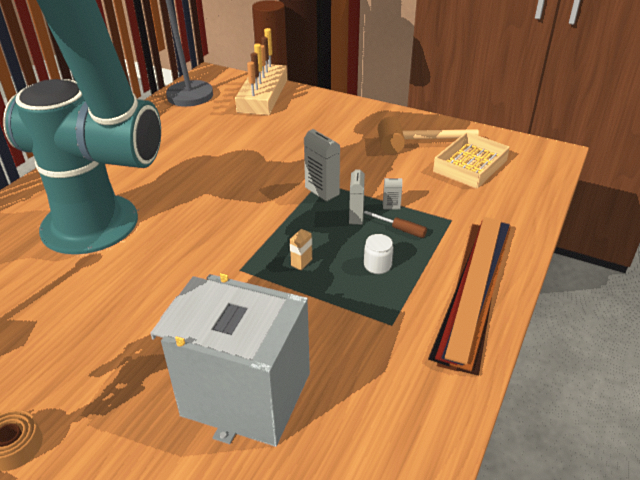

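View pics/t0.png

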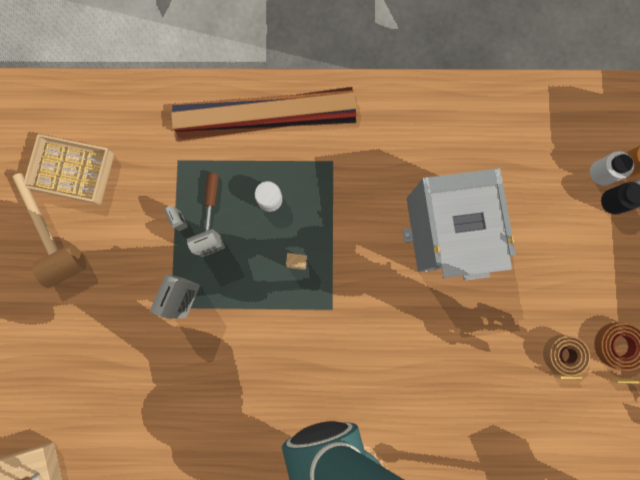

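Look-alikes for the case: the large one (scene 322,165; top 175,298), the middle one (scene 357,198; top 205,242) and the small one (scene 393,193; top 176,217). I choose the middle one and check it in a close crop.

Run:
```python
import cv2,numpy as np
s=cv2.imread('pics/s0.png');t=cv2.imread('pics/t0.png')
r=lambda im,x,y,w,h,W,H:cv2.resize(im[y:y+h,x:x+w],(W,H),interpolation=cv2.INTER_CUBIC)
A=r(s,330,160,80,60,400,300)
B=r(t,160,195,80,60,400,300)
C=r(s,150,270,160,120,400,300)
D=r(t,400,165,120,120,300,300); D=cv2.copyMakeBorder(D,0,0,0,100,0)
cv2.imwrite('pics/c1.png',np.vstack([np.hstack([A,B]),np.hstack([C,D])]))
```

```text
(no output)
```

View pics/c1.png

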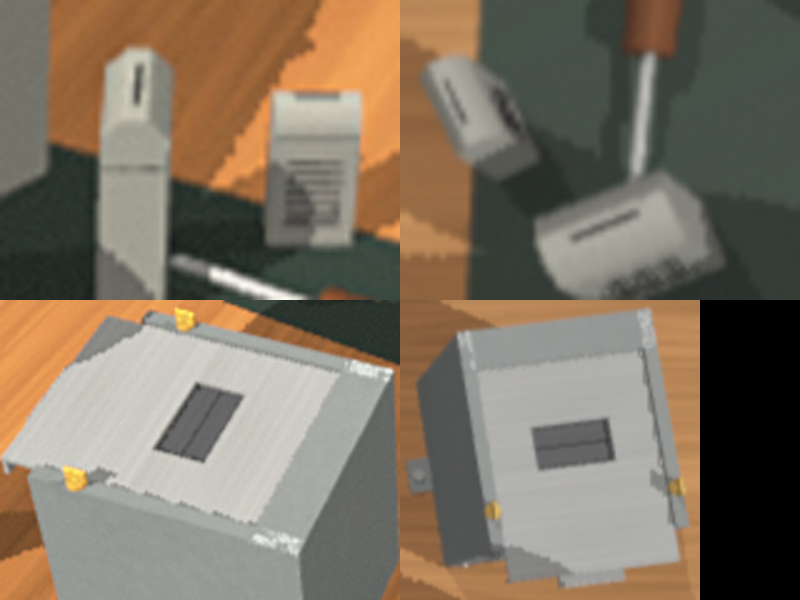

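Run:
```python
from h import *
C=lambda x,y:(150+x/2.5,270+(y-300)/2.5)
D=lambda x,y:(400+(x-400)/2.5,165+(y-300)/2.5)
A=lambda x,y:(330+x/5,160+y/5)
B=lambda x,y:(160+(x-400)/5,195+y/5)
th=[(C(243,395),D(532,427)),(C(205,462),D(610,418)),(C(156,450),D(613,460)),(C(195,383),D(538,470))]
# order: +x+y,+x-y,-x-y,-x+y
for order in [(0,1,2,3)]:
  for s,t in th:
    print(tri([('scene',s),('top',t)]).round(4),atz('scene',s,.18).round(4),atz('top',t,.18).round(4))
for nm,c,f in(('scene',0,0),('top',1,0)):
    P=np.array([atz(nm,e[c],.18) for e in th]);m=P.mean(0)
    ydir=(P[0]+P[3]-P[1]-P[2])/2;xdir=(P[0]+P[1]-P[2]-P[3])/2
    print(nm,'throat',m.round(4),'len',np.linalg.norm(ydir),np.linalg.norm(xdir),'yaw',np.degrees(np.arctan2(-ydir[0],ydir[1])),np.degrees(np.arctan2(xdir[1],xdir[0])))
a,b=[atz('top',D(*p),.183) for p in((458,333),(650,310))];e=a-b;print('rear',a.round(4),b.round(4),np.linalg.norm(e),np.degrees(np.arctan2(-e[0],e[1])))
for s,t in((A(141,63),B(572,240)),(A(137,104),B(638,211))):
    print('slot',tri([('scene',s),('top',t)]).round(4),atz('scene',s,.11).round(4),atz('top',t,.11).round(4))
print(tri([('scene',A(139,83.5)),('top',B(605,225.5))]))
s=cv2.imread('pics/s0.png');t=cv2.imread('pics/t0.png')
r=lambda im,x,y,w,h,W,H:cv2.resize(im[y:y+h,x:x+w],(W,H),interpolation=cv2.INTER_CUBIC)
cv2.imwrite('pics/c2.png',np.hstack([r(s,335,165,40,60,400,600),r(t,180,220,48,72,400,600)]))
```

```text
[ 0.5716 -0.2051  0.1811] [ 0.5703 -0.2047  0.18  ] [ 0.5723 -0.205   0.18  ]
[ 0.5803 -0.263   0.1825] [ 0.5798 -0.2605  0.18  ] [ 0.5798 -0.2645  0.18  ]
[ 0.5479 -0.2656  0.1793] [ 0.5488 -0.2658  0.18  ] [ 0.5473 -0.2657  0.18  ]
[ 0.5387 -0.209   0.1799] [ 0.5384 -0.2094  0.18  ] [ 0.5391 -0.2087  0.18  ]
scene throat [ 0.5593 -0.2351  0.18  ] len 0.057002947226649975 0.03189362325015945 yaw 10.050979898278259 9.032173924769513
top throat [ 0.5597 -0.236   0.18  ] len 0.05884419047023998 0.032911171141496234 yaw 7.64230024472709 4.249871846467787
rear [ 0.6448 -0.1493  0.183 ] [ 0.664  -0.2971  0.183 ] 0.14900758360435287 7.401988547013022
slot [0.5245 0.3049 0.1123] [0.5237 0.3088 0.11  ] [0.5241 0.305  0.11  ]
slot [0.5361 0.2781 0.1107] [0.5355 0.2789 0.11  ] [0.5363 0.2783 0.11  ]
[0.53028254 0.29153504 0.11139884]
```

View pics/c2.png

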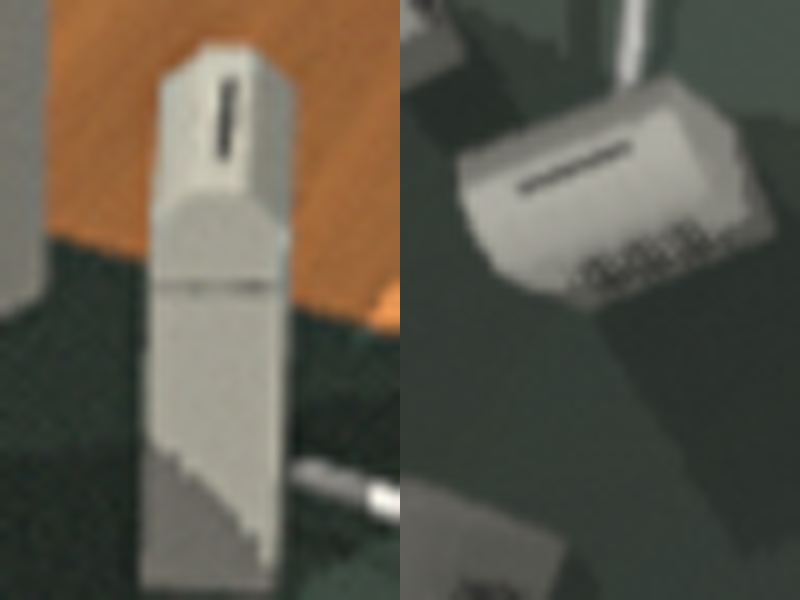

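```bash
cat > fit.py <<'E'
from h import *
from scipy.optimize import least_squares
S=lambda x,y:(335+x/10,165+y/10); T=lambda x,y:(180+(x-400)/8.333,220+y/8.333)
obs=[('scene',S(140,588),(-15,-28,1)),('scene',S(270,597),(15,-28,1)),('scene',S(153,222),(-15,-28,100)),('scene',S(288,232),(15,-28,100)),
('scene',S(190,193),(-5,-28,110)),('scene',S(245,190),(5,-28,110)),('scene',S(205,45),(-5,28,110)),('scene',S(252,47),(5,28,110)),
('top',T(520,190),(0,14.6,110)),('top',T(630,145),(0,-14.6,110)),('top',T(672,77),(15,-28,100)),('top',T(740,130),None),
('top',T(460,160),(15,28,100)),('top',T(585,308),None),('top',T(495,268),(-15,28,100))]
obs=[o for o in obs if o[2]]
def pt(p,m):
    c,s=np.cos(p[2]),np.sin(p[2]);m=np.array(m)/1000;return np.array([p[0]+c*m[0]-s*m[1],p[1]+s*m[0]+c*m[1],m[2]])
f=lambda p:np.concatenate([proj(n,pt(p,m))-uv for n,uv,m in obs])
r=least_squares(f,[.53,.2915,.41],x_scale=[.01,.01,.1],loss='soft_l1')
print(r.x,np.degrees(r.x[2]));print(f(r.x).reshape(-1,2).round(1).tolist())
E
python3 fit.py
```

```text
[0.52976567 0.29203421 0.38250462] 21.915900444013776
[[-0.1, 0.3], [0.2, 0.1], [-0.5, 0.7], [-0.1, 0.4], [0.6, -0.0], [-0.3, 0.5], [0.4, 0.4], [0.2, 0.4], [-0.3, 0.1], [-0.1, 0.3], [-0.5, 0.1], [-0.5, -0.1], [0.2, 0.4]]
```

```bash
cat >> h.py <<'E'
def tool():
    s=monitor.read_state(); return s,np.array(s['tool_pos']),R.from_rotvec(s['tcp_rot'])
def target(x,y,z,yaw):
    "row for TCP at xyz, pointing down, jaw axis yaw deg (0 = world y), half turn chosen nearest"
    s,p,r=tool(); best=None
    for k in(0,180):
        a=np.radians(yaw+k); yv=np.array([-np.sin(a),np.cos(a),0]);xv=np.array([0,0,-1.]);zv=np.cross(xv,yv)
        d=(r.inv()*R.from_matrix(np.c_[xv,yv,zv])).as_rotvec()
        if best is None or np.linalg.norm(d)<np.linalg.norm(best): best=d
    return np.r_[r.inv().apply(np.array([x,y,z])-p),best].round(4).tolist()
E
python3 - <<'E'
from h import *
s,p,r=tool();print(p,r.as_matrix().round(3).tolist())
for w in((.2,-.645,.36,-70),(.45,-.35,.36,-30),(.6,0,.36,0),(.53,.292,.30,22.3)):print(w,target(*w))
for n,uv,z in(('small top',(176,215),.075),('large top',(178,296),.15),('large top',(166,315),.15),('large top',(196,283),.15)):print(n,atz('top',uv,z).round(3))
print(tri([('scene',(319,135)),('top',(178,296))]), tri([('scene',(394,181)),('top',(174,214))]))
E
```

```text
[ 0.19978303 -0.64399815  0.202285  ] [[-0.001, 0.296, -0.955], [0.002, -0.955, -0.296], [-1.0, -0.002, -0.0]]
(0.2, -0.645, 0.36, -70) [-0.1577, 0.0007, 0.0001, 1.5225, 0.0015, 0.0017]
(0.45, -0.35, 0.36, -30) [-0.1573, -0.207, -0.3261, 0.8244, 0.0008, 0.002]
(0.6, 0, 0.36, 0) [-0.1567, -0.4968, -0.573, 0.3008, 0.0002, 0.002]
(0.53, 0.292, 0.3, 22.3) [-0.096, -0.7964, -0.5927, -0.0884, -0.0002, 0.002]
small top [0.588 0.355 0.075]
large top [0.415 0.323 0.15 ]
large top [0.378 0.345 0.15 ]
large top [0.441 0.289 0.15 ]
[0.41759686 0.32010781 0.17036497] [0.59000463 0.3588169  0.07745605]
```

Request:
{"name": "jog_arm", "arguments": {"rows": [[-0.05,0,0,0,0,0,90],[-0.1,0,0,0,0,0,90],[-0.157,0,0,0,0,0,90],[-0.157,-0.207,-0.326,0,0,0,90],[-0.157,-0.207,-0.326,0,0,0,90],[-0.157,-0.207,-0.326,0,0,0,90],[-0.157,-0.207,-0.326,0,0,0,90],[-0.157,-0.207,-0.326,0,0,0,90],[-0.157,-0.207,-0.326,0,0,0,90],[-0.157,-0.207,-0.326,0,0,0,90],[-0.157,-0.207,-0.326,0,0,0,90],[-0.157,-0.497,-0.573,0,0,0,90],[-0.157,-0.497,-0.573,0,0,0,90],[-0.157,-0.497,-0.573,0,0,0,90],[-0.157,-0.497,-0.573,0,0,0,90],[-0.157,-0.497,-0.573,0,0,0,90],[-0.157,-0.497,-0.573,0,0,0,90],[-0.157,-0.497,-0.573,0,0,0,90],[-0.157,-0.497,-0.573,0,0,0,90],[-0.157,-0.497,-0.573,0,0,0,90]]}}

```text
time: 2.1
tool_pos: [0.6006, 0.0042, 0.3591]
tcp_rot: [2.057, 0.321, -2.06]
wrist_force: [-0.2, 0.6, 0.1]
width: 0.897
```

```bash
python3 -c "
from h import *
print(tool()[1],target(.5298,.292,.25,22.3),target(.5298,.292,.15,22.3))"
```

```text
[0.60059145 0.0041983  0.3590959 ] [0.1103, -0.2953, -0.0192, -0.0834, 0.0007, 0.004] [0.2103, -0.2949, -0.0193, -0.0834, 0.0007, 0.004]
```

Request:
{"name": "jog_arm", "arguments": {"rows": [[0,-0.295,-0.019,-0.083,0.001,0.004,90],[0,-0.295,-0.019,-0.083,0.001,0.004,90],[0,-0.295,-0.019,-0.083,0.001,0.004,90],[0,-0.295,-0.019,-0.083,0.001,0.004,90],[0.02,-0.295,-0.019,-0.083,0.001,0.004,90],[0.04,-0.295,-0.019,-0.083,0.001,0.004,90],[0.08,-0.295,-0.019,-0.083,0.001,0.004,90],[0.12,-0.295,-0.019,-0.083,0.001,0.004,90],[0.16,-0.295,-0.019,-0.083,0.001,0.004,90],[0.19,-0.295,-0.019,-0.083,0.001,0.004,90],[0.2,-0.295,-0.019,-0.083,0.001,0.004,90],[0.2,-0.295,-0.019,-0.083,0.001,0.004,90]]}}

```text
time: 3.3
tool_pos: [0.5283, 0.2905, 0.1582]
tcp_rot: [2.004, 0.393, -2.012]
wrist_force: [0.6, 1.2, 0.9]
width: 0.9
```

Run:
```python
from h import *
print(tool()[1],target(.5298,.292,.077,22.3))
a=snap('scene','s1.png');b=snap('top','t1.png')
r=lambda im,x,y,w,h,W,H:cv2.resize(im[y:y+h,x:x+w],(W,H),interpolation=cv2.INTER_CUBIC)
cv2.imwrite('pics/c3.png',np.hstack([r(a,310,100,120,160,400,533),r(b,150,190,120,160,400,533)]))
```

```text
[0.52827611 0.29051242 0.15822424] [0.0812, -0.0008, -0.0023, -0.001, 0.004, -0.0005]
```

View pics/c3.png

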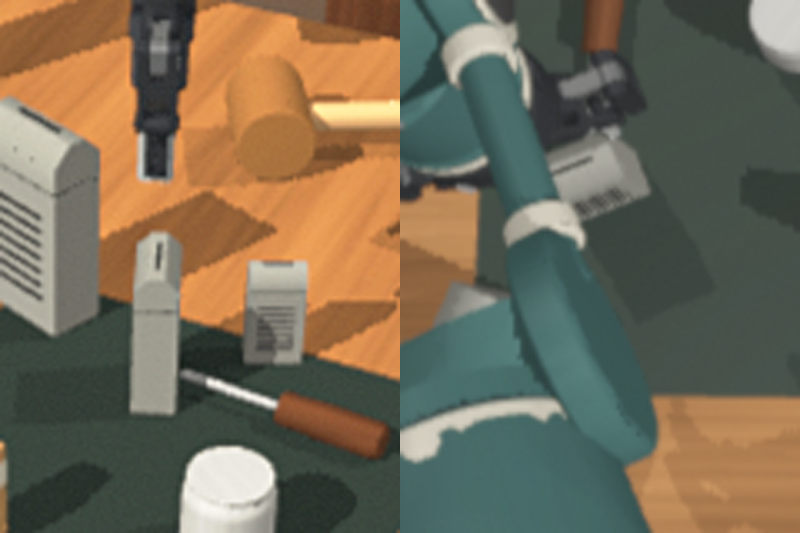

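The gripper stands over the middle-sized case and is aligned with it (scene crop: tip at 157,180 above case top at 160,240). I descend and grip.

Request:
{"name": "jog_arm", "arguments": {"rows": [[0.01,-0.001,-0.002,-0.001,0.004,0,90],[0.025,-0.001,-0.002,-0.001,0.004,0,90],[0.04,-0.001,-0.002,-0.001,0.004,0,90],[0.055,-0.001,-0.002,-0.001,0.004,0,90],[0.07,-0.001,-0.002,-0.001,0.004,0,90],[0.081,-0.001,-0.002,-0.001,0.004,0,90],[0.081,-0.001,-0.002,-0.001,0.004,0,90],[0.081,-0.001,-0.002,-0.001,0.004,0,90]]}}

```text
time: 4.2
tool_pos: [0.5322, 0.2937, 0.0805]
tcp_rot: [2.014, 0.397, -2.003]
wrist_force: [0.2, -0.7, 0.5]
width: 0.9
```

Request:
{"name": "jog_arm", "arguments": {"rows": [[0,0,0,0,0,0,75],[0,0,0,0,0,0,60],[0,0,0,0,0,0,50],[0,0,0,0,0,0,50],[0,0,0,0,0,0,50],[0,0,0,0,0,0,50],[0,0,0,0,0,0,50],[0,0,0,0,0,0,50]], "force": 45}}

```text
time: 5.0
tool_pos: [0.5321, 0.2937, 0.0805]
tcp_rot: [2.014, 0.397, -2.003]
wrist_force: [0.4, 0.2, 0.9]
width: 0.503
```

```bash
python3 -c "
from h import *
s,p,r=tool();print(p,s['wrist_force'],s['width'],target(p[0],p[1],p[2]+.01,22.3), np.degrees(np.arctan2(-r.as_matrix()[0,1],r.as_matrix()[1,1])))"
```

```text
[0.53212929 0.29366247 0.08045055] [0.36056121 0.20758984 0.88202715] 0.5028731997131288 [-0.01, -0.0, -0.0001, 0.0001, -0.0057, 0.0] -157.6948644729068
```

Run:
```python
from h import *
a=snap('scene','s2.png')
cv2.imwrite('pics/c4.png',cv2.resize(a[130:240,300:430],None,fx=5,fy=5,interpolation=cv2.INTER_CUBIC))
```

```text
(no output)
```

View pics/c4.png

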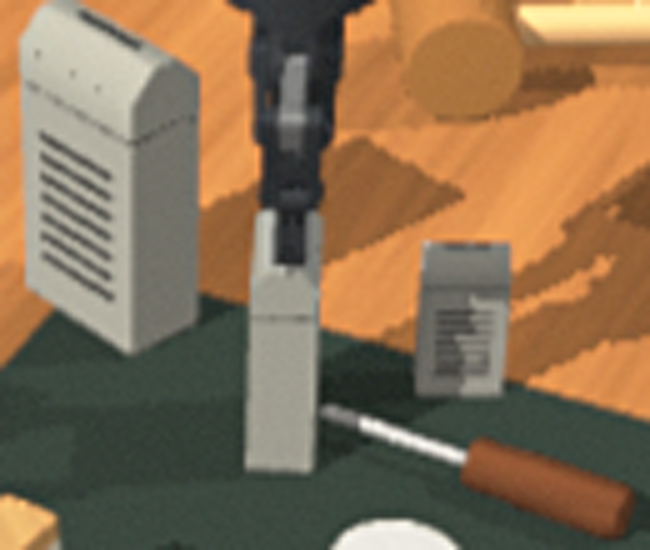

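Run:
```python
from h import *
s,p,r=tool()
y=np.array([-.38,.925,0])
for d in(-.028,-.021,.021,.028):
  for z in(.08,.088,.11):
    q=proj('scene',np.r_[(p+y*d)[:2],z]); print(d,z,q.round(1),((q-[300,130])*5).round())
```

```text
-0.028 0.08 [357.9 195.7] [289. 329.]
-0.028 0.088 [358.  192.7] [290. 314.]
-0.028 0.11 [358.3 184.3] [291. 271.]
-0.021 0.08 [358.  193.9] [290. 319.]
-0.021 0.088 [358.1 190.8] [291. 304.]
-0.021 0.11 [358.4 182.5] [292. 262.]
0.021 0.08 [358.8 183. ] [294. 265.]
0.021 0.088 [358.9 180. ] [294. 250.]
0.021 0.11 [359.2 171.7] [296. 208.]
0.028 0.08 [358.9 181.2] [294. 256.]
0.028 0.088 [359.  178.2] [295. 241.]
0.028 0.11 [359.3 169.9] [296. 200.]
```

Run:
```python
from h import *
print([(k,getattr(bot,k)) for k in dir(bot) if k[0]!='_'])
b=snap('top','t2.png');a=cv2.imread('pics/s2.png')
r=lambda im,x,y,w,h,W,H:cv2.resize(im[y:y+h,x:x+w],(W,H),interpolation=cv2.INTER_CUBIC)
cv2.imwrite('pics/c5.png',np.hstack([r(a,335,140,50,75,400,600),r(b,165,190,80,120,400,600)]))
```

```text
[('MotionError', <class 'workcell.MotionError'>), ('pinch_z', 0.0187)]
```

View pics/c5.png

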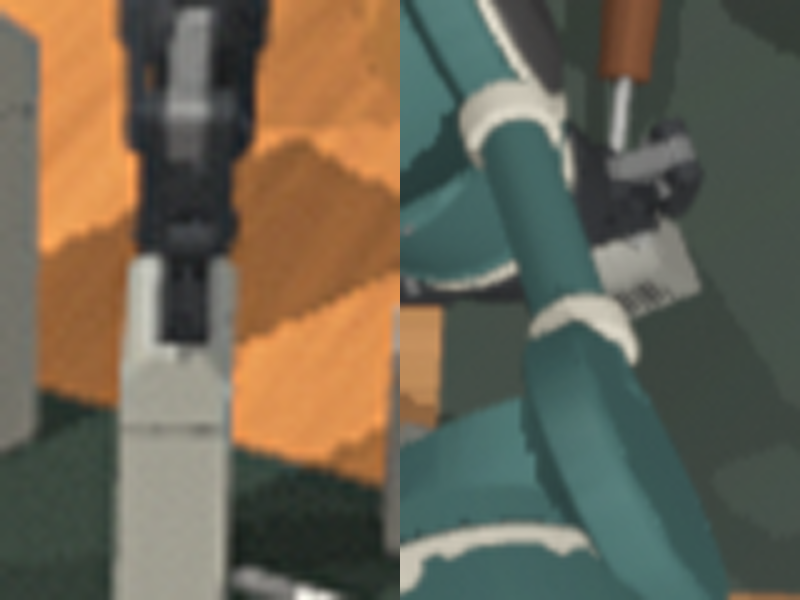

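Run:
```python
from h import *
s,p,r=tool()
print('base',proj('scene',[0,0,0]),proj('scene',[0,0,.05]))
y=np.array([-.38,.925,0])
for d in(-.057,-.045,-.036,-.028):
  for z in(.08,.12,.15,.18): print(d,z,'top',proj('top',np.r_[(p+y*d)[:2],z]).round(1),'scene',proj('scene',np.r_[(p+y*d)[:2],z]).round(1))
```

```text
base [ 90.14321651 223.33832019] [ 84.74768549 205.62553624]
-0.057 0.08 top [228.5 231. ] scene [357.4 203.6]
-0.057 0.12 top [225.2 228.2] scene [357.9 188.2]
-0.057 0.15 top [222.6 225.9] scene [358.3 176.2]
-0.057 0.18 top [219.8 223.4] scene [358.8 163.9]
-0.045 0.08 top [223.2 233.1] scene [357.6 200.3]
-0.045 0.12 top [219.7 230.3] scene [358.1 184.9]
-0.045 0.15 top [216.9 228.1] scene [358.6 173. ]
-0.045 0.18 top [214.  225.7] scene [359.  160.8]
-0.036 0.08 top [219.2 234.7] scene [357.8 197.9]
-0.036 0.12 top [215.6 232. ] scene [358.3 182.5]
-0.036 0.15 top [212.7 229.8] scene [358.7 170.7]
-0.036 0.18 top [209.6 227.5] scene [359.2 158.4]
-0.028 0.08 top [215.6 236.1] scene [357.9 195.7]
-0.028 0.12 top [211.9 233.4] scene [358.4 180.4]
-0.028 0.15 top [208.9 231.3] scene [358.9 168.6]
-0.028 0.18 top [205.7 229. ] scene [359.3 156.4]
```

Run:
```python
import cv2,numpy as np
a=cv2.imread('pics/s0.png').astype(int).mean(2);b=cv2.imread('pics/s2.png').astype(int).mean(2)
for y in range(168,204): print(y,a[y,346:368].astype(int),'|',b[y,346:368].astype(int))
```

```text
168 [105 102 104  99 100  99 102 101  94  98 100 101 105 107 109 104 104  99
 101 100 102  99] | [130 125 121 103  98  87  54  43  44  45  61  64  65  70  63  57  47  43
  53  98 103 101]
169 [103 102 101  99 101  99  98  92  99 132 139 137 138 139 116 103 100  99
 101 102 102 100] | [105  99  99  99  99  81  50  43  50  47  62  69  66  68  68  58  47  43
  64  97  99  99]
170 [103 101 101 101 101  98  92  97 128 174 180 182 179 180 145 115 101 101
 101  99  96  98] | [ 99  98  98  96 101  89  55  43  46  47  54  55  58  56  57  53  42  56
  76  93  97 100]
171 [102  98 100 101  99  95 101 138 172 192 194 193 195 192 159 127 112 103
  97  96 100 102] | [97 99 98 99 98 97 69 74 74 51 45 45 47 45 45 43 46 60 89 96 98 99]
172 [ 99 102 101  97  98 121 150 172 186 195 194 173 168 186 151 130 126 113
  99  95 101 102] | [ 99 100 100 100  95 122 147 166 143  75  39  35  36  35  38  70 100 100
  95  97 100 101]
173 [101 100  98  97  99 153 176 181 186 195 191 121 126 181 146 125 126 123
 109 102 100 100] | [100 100 101  97  97 150 180 193 169  91  44  38  48  34  38  92 124 124
 111 102  99 
[... 4944 characters left out ...]
7 157 156 156 159 159 109
  58  42  44  45] | [ 64  61  62  97 151 156 156 152 154 153 154 153 155 153 154 156 158 112
  70  65  64  56]
201 [ 47  41  46  99 152 159 157 156 155 156 156 154 153 157 155 157 161 101
  51  41  46  45] | [ 63  64  63 106 151 157 154 157 154 153 155 155 152 155 155 157 156 104
  65  55  55  46]
202 [ 45  42  42 100 153 159 157 156 156 156 154 156 155 157 154 159 161  97
  48  42  48  49] | [ 64  64  63 103 152 157 154 155 155 154 152 155 156 154 154 159 159  98
  55  43  49  44]
203 [ 46  44  45 100 154 159 155 156 157 157 156 158 154 156 157 156 163  98
  48  45  48  45] | [ 65  64  64 106 154 156 153 155 153 155 154 154 154 154 156 156 159  96
  49  43  43  46]
```

Request:
{"name": "jog_arm", "arguments": {"rows": [[0,0,0,0,-0.003,0,70],[0,0,0,0,-0.005,0,90],[0,0,0,0,-0.005,0,90],[0,0,0,0,-0.005,0,90],[0,0,0,0,-0.005,0,90]]}}

```text
time: 5.6
tool_pos: [0.5321, 0.2937, 0.0804]
tcp_rot: [2.009, 0.396, -2.007]
wrist_force: [-0.0, 0.1, 0.4]
width: 0.9
```

Request:
{"name": "jog_arm", "arguments": {"rows": [[0.005,0,0,0,0,0,90],[0.01,0,0,0,0,0,90],[0.015,0,0,0,0,0,90],[0.015,0,0,0,0,0,90],[0.015,0,0,0,0,0,90]]}}

```text
time: 6.1
tool_pos: [0.5318, 0.2935, 0.0649]
tcp_rot: [2.008, 0.396, -2.008]
wrist_force: [-0.5, -0.1, 0.1]
width: 0.898
```

Request:
{"name": "jog_arm", "arguments": {"rows": [[0.005,0,0,0,0,0,90],[0.01,0,0,0,0,0,90],[0.015,0,0,0,0,0,90],[0.02,0,0,0,0,0,90],[0.02,0,0,0,0,0,90]]}}

```text
time: 6.6
tool_pos: [0.531, 0.2931, 0.0437]
tcp_rot: [2.005, 0.395, -2.01]
wrist_force: [-0.4, -0.0, -0.5]
width: 0.899
```

Run:
```python
from h import *
a=snap('scene','s3.png')
cv2.imwrite('pics/c6.png',cv2.resize(a[140:230,330:390],None,fx=6,fy=6,interpolation=cv2.INTER_CUBIC))
```

```text
(no output)
```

View pics/c6.png

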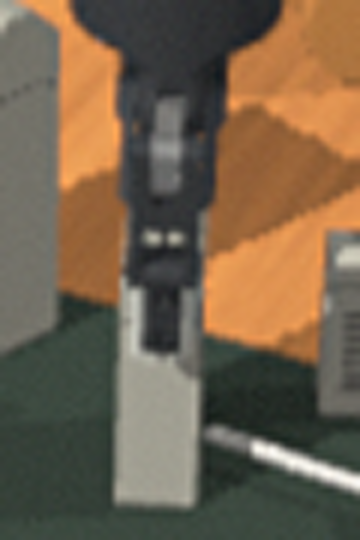

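The near fingertip now lies in front of the case's end face at about z 0.085 (crop 160,355). So the real fingertips stand some 30 mm higher than the reported TCP. I close here.

Request:
{"name": "jog_arm", "arguments": {"rows": [[0,0,0,0,0,0,75],[0,0,0,0,0,0,65],[0,0,0,0,0,0,50],[0,0,0,0,0,0,50],[0,0,0,0,0,0,50],[0,0,0,0,0,0,50],[0,0,0,0,0,0,50]], "force": 45}}

```text
time: 7.35
tool_pos: [0.5315, 0.2934, 0.0445]
tcp_rot: [2.007, 0.396, -2.009]
wrist_force: [-1.5, 1.0, 1.2]
width: 0.646
```

```bash
python3 -c "
from h import *
s,p,r=tool();print(p,s['wrist_force'],s['width'],target(p[0],p[1],p[2]+.05,22.3))
a=snap('scene','s4.png')"
```

```text
[0.53148267 0.29344919 0.0444758 ] [-1.46231022  1.00257933  1.24870048] 0.6461794631480017 [-0.05, -0.0, 0.0001, 0.0001, 0.001, 0.0001]
```

Request:
{"name": "jog_arm", "arguments": {"rows": [[-0.005,0,0,0,0,0,50],[-0.015,0,0,0,0,0,50],[-0.03,0,0,0,0,0,50],[-0.06,0,0,0,0,0,50],[-0.1,0,0,0,0,0,50],[-0.14,0,0,0,0,0,50],[-0.18,0,0,0,0,0,50],[-0.22,0,0,0,0,0,50],[-0.25,0,0,0,0,0,50],[-0.26,0,0,0,0,0,50],[-0.26,0,0,0,0,0,50],[-0.26,0,0,0,0,0,50]]}}

```text
time: 8.6
tool_pos: [0.531, 0.2931, 0.3029]
tcp_rot: [2.004, 0.395, -2.011]
wrist_force: [0.2, -0.0, -1.8]
width: 0.652
```

```bash
python3 -c "
from h import *
s,p,r=tool();print(p,s['wrist_force'],s['width'],target(.61,0.03,.305,12),target(.561,-.235,.305,7.5))"
```

```text
[0.53099788 0.29310434 0.3029159 ] [ 0.20829382 -0.0480462  -1.826987  ] 0.6522507190157634 [-0.002, 0.2734, 0.0268, 0.1798, 0.0033, -0.0004] [-0.0014, 0.5, 0.1727, 0.2583, 0.0033, -0.0006]
```

Request:
{"name": "jog_arm", "arguments": {"rows": [[-0.001,0.02,0.007,0.01,0,0,50],[-0.001,0.05,0.018,0.03,0.001,0,50],[-0.001,0.09,0.032,0.05,0.002,0,50],[-0.001,0.13,0.046,0.07,0.003,0,50],[-0.001,0.17,0.06,0.1,0.003,0,50],[-0.001,0.21,0.074,0.12,0.003,0,50],[-0.001,0.25,0.088,0.14,0.003,0,50],[-0.001,0.29,0.102,0.16,0.003,0,50],[-0.001,0.33,0.116,0.18,0.003,0,50],[-0.001,0.37,0.13,0.2,0.003,0,50],[-0.001,0.41,0.144,0.22,0.003,0,50],[-0.001,0.44,0.153,0.24,0.003,0,50],[-0.001,0.47,0.163,0.25,0.003,0,50],[-0.001,0.49,0.17,0.258,0.003,0,50],[-0.001,0.5,0.173,0.258,0.003,0,50],[-0.001,0.5,0.173,0.258,0.003,0,50],[-0.001,0.5,0.173,0.258,0.003,0,50],[-0.001,0.5,0.173,0.258,0.003,0,50]]}}

```text
time: 10.4
tool_pos: [0.5606, -0.2338, 0.3041]
tcp_rot: [2.152, 0.143, -2.154]
wrist_force: [-0.2, -0.1, -0.7]
width: 0.652
```

Run:
```python
from h import *
s,p,r=tool();print(p,s['wrist_force'],s['width'],target(.561,-.235,.25,7.5))
a=snap('scene','s5.png')
b=snap('top','t5.png')
r=lambda im,x,y,w,h,W,H:cv2.resize(im[y:y+h,x:x+w],(W,H),interpolation=cv2.INTER_CUBIC)
cv2.imwrite('pics/c7.png',np.hstack([r(a,170,220,120,160,450,600),r(b,400,150,70,120,350,600)]))
```

```text
[ 0.56057655 -0.23382392  0.3041116 ] [-0.24558858 -0.07213677 -0.71850958] 0.6520948373151361 [0.0541, 0.0012, -0.0003, 0.0016, 0.0007, 0.0003]
```

View pics/c7.png

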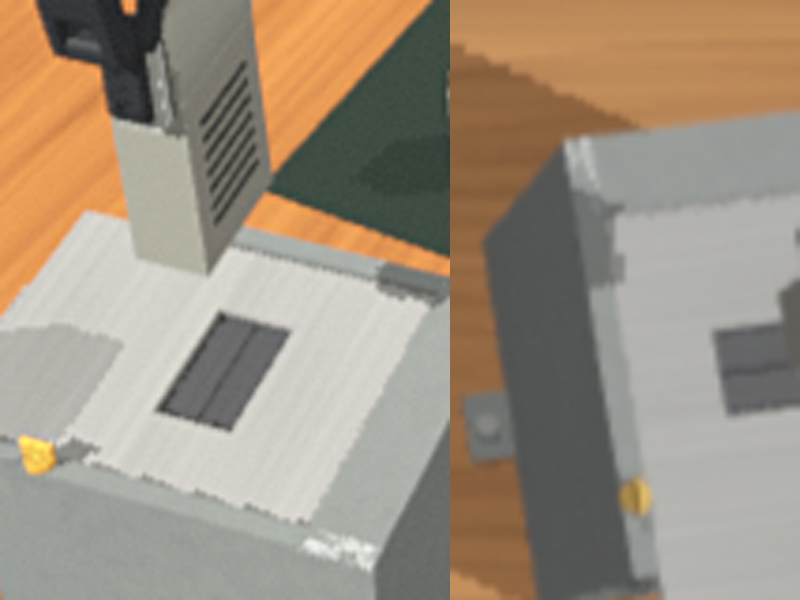

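Run:
```python
from h import *
from scipy.optimize import least_squares
S=lambda x,y:(170+x/3.75,220+y/3.75)
C=lambda x,y:(150+x/2.5,270+(y-300)/2.5)
D=lambda x,y:(400+(x-400)/2.5,165+(y-300)/2.5)
def pt(p,m):
    c,s=np.cos(p[2]),np.sin(p[2]);m=np.array(m)/1000;return np.array([p[0]+c*m[0]-s*m[1],p[1]+s*m[0]+c*m[1],m[2]+p[3]])
def fit(obs,p0,fz=None):
    f=lambda p:np.concatenate([proj(n,pt(p if fz is None else np.r_[p,fz],m))-uv for n,uv,m in obs])
    r=least_squares(f,p0,x_scale=[.01,.01,.1,.01][:len(p0)]);print(r.x.round(4),np.degrees(r.x[2]).round(2),f(r.x).reshape(-1,2).round(1).tolist());return r.x
k=[(-17,30,0),(17,30,0),(17,-30,0),(-17,-30,0)]
sc=[('scene',S(*q),m) for q,m in zip([(220,312),(290,330),(233,432),(158,410)],k)]
sc0=[('scene',C(*q),m) for q,m in zip([(195,383),(243,395),(205,462),(156,450)],k)]
tp=[('top',D(*q),m) for q,m in zip([(538,470),(532,427),(610,418),(613,460)],k)]
for o in(sc,sc0,tp,sc+sc0+tp):fit(o,[.56,-.235,.13],.18)
foot=[('scene',S(*q),m) for q,m in zip([(135,258),(205,275),(270,190),(118,120)],[(-15,-28,1),(15,-28,1),(15,28,1),None]) if m]
fit(foot,[.56,-.235,.13,.26]);fit(foot,[.56,-.235,.13],.2596)
```

```text
[ 0.5594 -0.2347  0.1619] 9.27 [[-0.4, -0.8], [1.2, -0.8], [0.2, 0.4], [-1.0, 0.9]]
[ 0.5592 -0.2349  0.1783] 10.22 [[-0.3, -0.6], [1.0, -0.9], [0.5, 0.8], [-1.2, 0.5]]
[ 0.5597 -0.236   0.1193] 6.84 [[-0.2, -0.0], [-0.4, -0.3], [-0.4, -0.2], [1.1, 0.5]]
[ 0.5595 -0.2352  0.1562] 8.95 [[-0.4, -0.6], [1.2, -0.5], [-0.1, 0.6], [-1.2, 1.1], [0.3, -0.6], [1.3, -0.5], [0.0, 1.0], [-1.5, 0.4], [-0.2, 0.6], [-1.1, 0.4], [-1.3, -0.6], [0.9, -0.0]]
[ 0.5291 -0.1984  0.0896  0.2163] 5.13 [[0.6, -0.1], [-0.5, 0.6], [-0.1, -0.5]]
[ 0.5587 -0.234   0.1082] 6.2 [[-0.6, 0.4], [-0.2, 1.2], [0.8, -1.7]]
```

Run:
```python
from h import *
for n,f,(x0,y0,x1,y1) in(('top','pics/t0.png',(400,160,520,290)),('scene','pics/s0.png',(145,265,315,375))):
    g=cv2.imread(f,0)[y0:y1,x0:x1]
    L=cv2.createLineSegmentDetector().detect(g)[0][:,0]
    for l in L:
        if np.hypot(l[2]-l[0],l[3]-l[1])<11: continue
        a,b=[atz(n,(l[i]+x0,l[i+1]+y0),.181) for i in(0,2)];e=(b-a)[:2]
        ang=np.degrees(np.arctan2(e[1],e[0]));ang=(ang+45)%90-45
        if abs(ang-8)<6:print(n,'%.1f'%ang,'%.3f'%np.linalg.norm(e),a[:2].round(3),b[:2].round(3))
```

```text
top 8.7 0.029 [ 0.58  -0.262] [ 0.551 -0.266]
top 8.1 0.055 [ 0.547 -0.264] [ 0.54  -0.209]
top 9.1 0.036 [ 0.646 -0.147] [ 0.61  -0.153]
top 8.0 0.056 [ 0.573 -0.205] [ 0.581 -0.26 ]
top 9.0 0.028 [ 0.543 -0.207] [ 0.57  -0.203]
top 7.7 0.124 [ 0.609 -0.153] [ 0.486 -0.169]
top 2.4 0.029 [ 0.65  -0.178] [ 0.648 -0.15 ]
top 8.4 0.044 [ 0.539 -0.3  ] [ 0.583 -0.294]
top 6.8 0.076 [ 0.462 -0.235] [ 0.471 -0.31 ]
top 7.9 0.093 [ 0.632 -0.293] [ 0.54  -0.306]
top 7.2 0.045 [ 0.451 -0.228] [ 0.456 -0.272]
top 9.2 0.023 [ 0.644 -0.3  ] [ 0.666 -0.297]
top 7.7 0.136 [ 0.471 -0.134] [ 0.606 -0.116]
top 7.8 0.119 [ 0.632 -0.284] [ 0.616 -0.166]
top 7.5 0.086 [ 0.614 -0.163] [ 0.529 -0.174]
scene 10.1 0.027 [ 0.571 -0.096] [ 0.597 -0.091]
scene 7.9 0.059 [ 0.545 -0.266] [ 0.537 -0.207]
scene 8.7 0.028 [ 0.577 -0.262] [ 0.549 -0.266]
scene 5.2 0.051 [ 0.646 -0.141] [ 0.595 -0.145]
scene 8.1 0.029 [ 0.54  -0.209] [ 0.569 -0.205]
scene 7.9 0.056 [ 0.571 -0.207] [ 0.579 -0.262]
scene 5.1 0.024 [ 0.537 -0.138] [ 0.512 -0.14 ]
scene 7.8 0.150 [ 0.663 -0.297] [ 0.642 -0.148]
scene 13.5 0.026 [ 0.471 -0.314] [ 0.496 -0.308]
scene 8.0 0.056 [ 0.596 -0.15 ] [ 0.54  -0.158]
scene 7.9 0.132 [ 0.614 -0.163] [ 0.483 -0.181]
scene 8.0 0.019 [ 0.619 -0.158] [ 0.637 -0.156]
scene 7.8 0.119 [ 0.629 -0.283] [ 0.613 -0.165]
scene 8.3 0.059 [ 0.458 -0.242] [ 0.467 -0.3  ]
scene 8.1 0.021 [ 0.454 -0.184] [ 0.474 -0.181]
scene 7.9 0.042 [ 0.458 -0.228] [ 0.452 -0.186]
scene 7.6 0.044 [ 0.545 -0.219] [ 0.55  -0.262]
scene 8.0 0.102 [ 0.529 -0.312] [ 0.629 -0.298]
scene 7.4 0.028 [ 0.562 -0.164] [ 0.59 -0.16]
scene 8.0 0.035 [ 0.56  -0.248] [ 0.555 -0.214]
```

```bash
python3 -c "
from h import *
print(target(.5612,-.2348,.232,7.85))"
```

```text
[0.0726, 0.0009, -0.0003, -0.0043, 0.0, -0.0004]
```

Request:
{"name": "jog_arm", "arguments": {"rows": [[0.01,0.001,-0.0003,-0.004,0,0,50],[0.025,0.001,-0.0003,-0.004,0,0,50],[0.04,0.001,-0.0003,-0.004,0,0,50],[0.055,0.001,-0.0003,-0.004,0,0,50],[0.065,0.001,-0.0003,-0.004,0,0,50],[0.072,0.001,-0.0003,-0.004,0,0,50],[0.072,0.001,-0.0003,-0.004,0,0,50],[0.072,0.001,-0.0003,-0.004,0,0,50]]}}

```text
time: 11.3
tool_pos: [0.5614, -0.2351, 0.2329]
tcp_rot: [2.151, 0.146, -2.15]
wrist_force: [0.5, 0.6, -0.8]
width: 0.651
```

```bash
python3 -c "
from h import *
s,p,r=tool();print(p,s['wrist_force'],target(.5612,-.2348,.2245,7.85))"
```

```text
[ 0.5614262  -0.23509985  0.23289253] [ 0.54688759  0.62209185 -0.80646748] [0.0084, -0.0003, 0.0002, -0.0004, -0.0003, -0.0006]
```

Foot about 8 mm above the lid. I feel down gently.

Request:
{"name": "jog_arm", "arguments": {"rows": [[0.001,0,0,0,0,0,50],[0.002,0,0,0,0,0,50],[0.003,0,0,0,0,0,50],[0.004,0,0,0,0,0,50],[0.005,0,0,0,0,0,50],[0.006,0,0,0,0,0,50],[0.006,0,0,0,0,0,50],[0.006,0,0,0,0,0,50]]}}

```text
time: 12.1
tool_pos: [0.5614, -0.2351, 0.2268]
tcp_rot: [2.151, 0.147, -2.15]
wrist_force: [0.3, -0.1, -1.4]
width: 0.65
```

Request:
{"name": "jog_arm", "arguments": {"rows": [[0.001,0,0,0,0,0,50],[0.002,0,0,0,0,0,50],[0.002,0,0,0,0,0,50]]}}

```text
time: 12.4
tool_pos: [0.5612, -0.235, 0.2246]
tcp_rot: [2.15, 0.147, -2.151]
wrist_force: [0.3, 0.4, -1.7]
width: 0.649
```

Request:
{"name": "jog_arm", "arguments": {"rows": [[0.001,0,0,0,0,0,50],[0.002,0,0,0,0,0,50],[0.002,0,0,0,0,0,50]]}}

```text
time: 12.7
tool_pos: [0.5611, -0.235, 0.2223]
tcp_rot: [2.15, 0.147, -2.151]
wrist_force: [-0.2, -0.2, -1.1]
width: 0.653
```

Request:
{"name": "jog_arm", "arguments": {"rows": [[0.001,0,0,0,0,0,50],[0.002,0,0,0,0,0,50],[0.002,0,0,0,0,0,50]]}}

```text
time: 13.0
tool_pos: [0.5612, -0.235, 0.2206]
tcp_rot: [2.15, 0.147, -2.151]
wrist_force: [0.0, 0.3, 0.6]
width: 0.65
```

Request:
{"name": "jog_arm", "arguments": {"rows": [[0.001,0,0,0,0,0,50],[0.002,0,0,0,0,0,50],[0.002,0,0,0,0,0,50]]}}

```text
time: 13.3
tool_pos: [0.5614, -0.235, 0.2198]
tcp_rot: [2.151, 0.147, -2.15]
wrist_force: [-1.3, 0.7, 6.1]
width: 0.648
```

Request:
{"name": "jog_arm", "arguments": {"rows": [[0.001,0,0,0,0,0,50],[0.001,0,0,0,0,0,50],[0.001,0,0,0,0,0,50]]}}

```text
time: 13.6
tool_pos: [0.5614, -0.2349, 0.2199]
tcp_rot: [2.151, 0.146, -2.149]
wrist_force: [-2.2, 1.7, 4.7]
width: 0.651
```

```bash
python3 -c "
from h import *
s,p,r=tool();print(p,s['wrist_force'],s['torque'])"
```

```text
[ 0.56136773 -0.23494216  0.21990423] [-2.19078397  1.7301184   4.72291863] [ 0.22241813  0.53533158 -0.08025671]
```

Contact is with the foot about 4.6 mm below the lid's top face and the load is small. That fits the flaps rather than the lid, so I press a little more.

Request:
{"name": "jog_arm", "arguments": {"rows": [[0.001,0,0,0,0,0,50],[0.002,0,0,0,0,0,50],[0.002,0,0,0,0,0,50]]}}

```text
time: 13.9
tool_pos: [0.5614, -0.2349, 0.2193]
tcp_rot: [2.152, 0.146, -2.148]
wrist_force: [-3.5, 0.5, 6.6]
width: 0.652
```

Request:
{"name": "jog_arm", "arguments": {"rows": [[0.001,0,0,0,0,0,50],[0.0025,0,0,0,0,0,50],[0.0025,0,0,0,0,0,50]]}}

```text
time: 14.2
tool_pos: [0.5614, -0.2349, 0.2183]
tcp_rot: [2.152, 0.145, -2.148]
wrist_force: [-3.2, 2.1, 6.9]
width: 0.647
```

Request:
{"name": "jog_arm", "arguments": {"rows": [[0.002,-0.0003,0.0008,0,0,0,50],[0.003,-0.0003,0.0008,0,0,0,50],[0.003,-0.0003,0.0008,0,0,0,50]]}}

```text
time: 14.5
tool_pos: [0.5612, -0.2349, 0.2173]
tcp_rot: [2.154, 0.144, -2.145]
wrist_force: [-1.2, 2.2, 8.3]
width: 0.649
```

Request:
{"name": "jog_arm", "arguments": {"rows": [[0.002,0,0,0,0,0,50],[0.003,0,0,0,0,0,50],[0.003,0,0,0,0,0,50]]}}

```text
time: 14.8
tool_pos: [0.5615, -0.2349, 0.2165]
tcp_rot: [2.155, 0.144, -2.143]
wrist_force: [-4.4, 2.6, 8.6]
width: 0.648
```

```bash
python3 -c "
from h import *
s,p,r=tool();print(p,s['wrist_force'],s['torque'],target(*p,7.85))"
```

```text
[ 0.5614584  -0.23489118  0.21651537] [-4.44640037  2.57525433  8.6369061 ] [ 0.34026625  0.77732773 -0.01257932] [0.0, 0.0, 0.0, -0.0002, -0.0053, -0.0035]
```

Request:
{"name": "jog_arm", "arguments": {"rows": [[0.0,-0.0005,0.001,0,-0.005,-0.0035,50],[0.0,-0.0005,0.0018,0,-0.005,-0.0035,50],[0.0,-0.0005,0.0018,0,-0.005,-0.0035,50]]}}

```text
time: 15.1
tool_pos: [0.561, -0.235, 0.2188]
tcp_rot: [2.154, 0.146, -2.145]
wrist_force: [0.2, 1.1, 6.7]
width: 0.649
```

Run:
```python
from h import *
s,p,r=tool();print(p,s['wrist_force'],s['torque'],target(*p,7.85))
a=snap('scene','s6.png')
cv2.imwrite('pics/c8.png',cv2.resize(a[230:350,150:290],None,fx=5,fy=5,interpolation=cv2.INTER_CUBIC))
```

```text
[ 0.56103014 -0.23495954  0.21881542] [0.16367965 1.0657646  6.70538341] [0.22705177 0.07116632 0.03790576] [0.0, 0.0, 0.0, -0.0001, -0.0041, -0.0018]
```

View pics/c8.png

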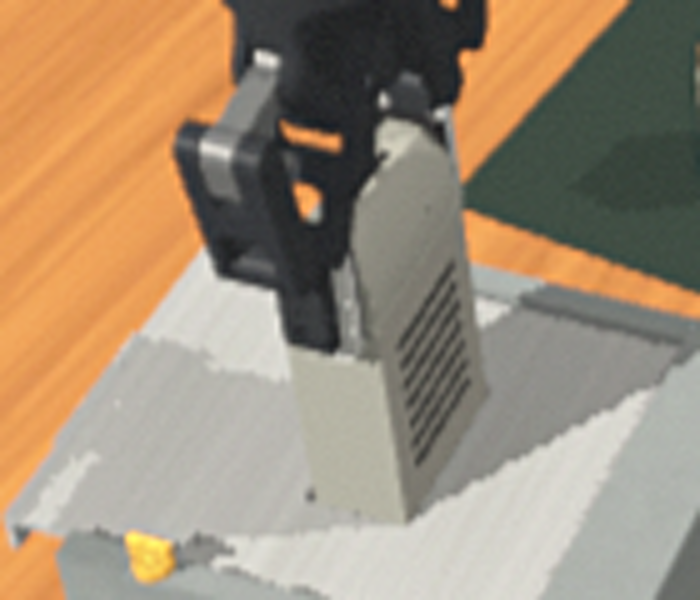

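Run:
```python
from h import *
u=np.array([.9906,.1366]);v=np.array([-.1366,.9906])
P=[atz('scene',(150+x/5,230+y/5),.18)[:2] for x,y in((312,501),(410,522),(487,395))]
for q in P: print(q.round(4),'u,v',(q@u).round(4),(q@v).round(4))
g=cv2.imread('pics/s6.png',0)
print(g[325:340,205:240])
```

```text
[ 0.549  -0.2661] u,v 0.5075 -0.3386
[ 0.5794 -0.2599] u,v 0.5384 -0.3366
[ 0.5718 -0.2063] u,v 0.5382 -0.2825
[[185 189 187 183 182 188 189 180 179 177 177 178 177 180 178 177 177 178
  178 179 178 179 181 181 163 126 117 122 120 121 118 117 130 143 145]
 [187 186 184 183 188 189 188 181 179 180 177 177 177 180 180 179 179 180
  179 179 177 178 179 180 175 130 117 121 120 119 119 116 138 144 145]
 [187 185 183 183 189 191 177 161 176 178 179 179 178 176 176 180 179 177
  178 181 177 180 180 181 179 134 118 120 119 119 119 125 140 143 142]
 [187 182 184 188 190 187 152 133 173 179 179 179 178 180 177 178 179 177
  177 179 178 176 177 181 180 140 119 119 120 120 121 134 140 142 142]
 [184 184 185 188 189 187 132 111 165 180 178 178 180 177 178 177 180 178
  180 177 179 176 178 180 180 151 125 120 117 121 135 139 143 147 178]
 [183 184 187 190 187 188 164 155 177 180 179 179 178 178 180 179 178 178
  178 178 178 178 179 179 180 157 129 117 119 129 137 144 184 190 205]
 [183 187 189 187 187 184 181 180 181 181 179 172 176 180 177 179 176 180
  178 180 179 178 179 178 181 163 128 116 112
[... 486 characters left out ...]
 180 182 181 181 181 199 205 201 203 200 188 201
  207 206 205 204 206 205 205 202 198 209 215 215 211 207 210 211 209]
 [186 183 180 181 192 185 195 203 203 201 198 212 216 213 214 213 205 216
  217 216 214 213 214 215 216 215 212 213 212 214 208 209 211 209 211]
 [205 201 199 198 208 202 211 213 214 210 212 214 213 213 212 214 215 216
  215 214 210 212 215 214 212 213 212 213 212 212 208 211 208 212 213]
 [215 212 209 208 209 211 213 212 209 210 215 214 209 211 212 216 216 216
  215 212 214 215 214 213 212 211 213 212 213 207 211 210 211 211 212]
 [212 208 209 207 212 211 210 211 207 212 214 212 210 213 212 215 216 216
  213 212 213 215 212 212 212 211 212 213 211 212 211 211 213 211 213]]
```

The foot's visible outline (crop corners 312,500 / 410,522 / 487,395) against the throat in the same view: sideways it is centred, but it sits 2 mm too far to the rear. The lateral force says the same. I lift a little, shift 2 mm to the front and feel again.

Request:
{"name": "jog_arm", "arguments": {"rows": [[-0.003,0,0,0,-0.002,-0.001,50],[-0.006,0,0.0,0,-0.004,-0.002,50],[-0.01,0,0.001,0,-0.004,-0.002,50],[-0.01,0,0.002,0,-0.004,-0.002,50],[-0.01,0,0.002,0,-0.004,-0.002,50],[-0.01,0,0.002,0,-0.004,-0.002,50]]}}

```text
time: 15.75
tool_pos: [0.5587, -0.2352, 0.2283]
tcp_rot: [2.15, 0.148, -2.152]
wrist_force: [0.0, -0.5, -1.6]
width: 0.654
```

Run:
```python
from h import *
s,p,r=tool();print(p,s['wrist_force'],s['torque'],target(.559,-.2352,.2245,7.85))
```

```text
[ 0.55868625 -0.23518166  0.22825581] [ 0.01299636 -0.4915151  -1.63464686] [-0.01612288 -0.00803659  0.0353102 ] [0.0038, 0.0001, -0.0003, -0.0002, 0.0006, 0.0006]
```

Request:
{"name": "jog_arm", "arguments": {"rows": [[0.001,0,0,0,0.0005,0.0005,50],[0.002,0,0,0,0.0005,0.0005,50],[0.003,0,0,0,0.0005,0.0005,50],[0.004,0,0,0,0.0005,0.0005,50],[0.005,0,0,0,0.0005,0.0005,50],[0.006,0,0,0,0.0005,0.0005,50],[0.007,0,0,0,0.0005,0.0005,50],[0.007,0,0,0,0.0005,0.0005,50]]}}

```text
time: 16.55
tool_pos: [0.5586, -0.2351, 0.2211]
tcp_rot: [2.15, 0.148, -2.151]
wrist_force: [0.1, 0.7, -0.9]
width: 0.647
```

Request:
{"name": "jog_arm", "arguments": {"rows": [[0.001,0,0,0,0,0,50],[0.002,0,0,0,0,0,50],[0.002,0,0,0,0,0,50]]}}

```text
time: 16.85
tool_pos: [0.5589, -0.2351, 0.2201]
tcp_rot: [2.151, 0.147, -2.15]
wrist_force: [-1.2, 1.6, 4.1]
width: 0.651
```

Request:
{"name": "jog_arm", "arguments": {"rows": [[0.001,0,0,0,0,0,50],[0.002,0,0,0,0,0,50],[0.002,0,0,0,0,0,50]]}}

```text
time: 17.15
tool_pos: [0.559, -0.2352, 0.2192]
tcp_rot: [2.152, 0.147, -2.149]
wrist_force: [-1.8, 0.9, 6.5]
width: 0.649
```

The contact height is unchanged (no slip in the grip) and it yields springily below the lid, so these are the flaps. I push on in steps.

Request:
{"name": "jog_arm", "arguments": {"rows": [[0.002,0,0.0003,0,-0.001,-0.001,50],[0.003,0,0.0003,0,-0.001,-0.001,50],[0.003,0,0.0003,0,-0.001,-0.001,50]]}}

```text
time: 17.45
tool_pos: [0.5591, -0.2352, 0.2177]
tcp_rot: [2.152, 0.147, -2.149]
wrist_force: [-2.4, 2.2, 7.9]
width: 0.646
```

Request:
{"name": "jog_arm", "arguments": {"rows": [[0.002,0,0.0003,0,-0.001,-0.001,50],[0.003,0,0.0003,0,-0.001,-0.001,50],[0.003,0,0.0003,0,-0.001,-0.001,50]]}}

```text
time: 17.75
tool_pos: [0.5593, -0.2352, 0.2165]
tcp_rot: [2.153, 0.148, -2.148]
wrist_force: [-2.0, 1.8, 8.1]
width: 0.648
```

Request:
{"name": "jog_arm", "arguments": {"rows": [[0.002,0,0.0003,0,-0.001,-0.001,50],[0.003,0,0.0003,0,-0.001,-0.001,50],[0.003,0,0.0003,0,-0.001,-0.001,50]]}}

```text
time: 18.05
tool_pos: [0.5595, -0.2352, 0.2155]
tcp_rot: [2.154, 0.148, -2.148]
wrist_force: [-2.8, 2.6, 9.8]
width: 0.65
```

Run:
```python
from h import *
s,p,r=tool();print(p,s['wrist_force'],s['torque'],target(*p,7.85))
```

```text
[ 0.55950198 -0.23524883  0.21547145] [-2.80771347  2.56232663  9.82770141] [0.40583958 0.67672493 0.00339488] [0.0, 0.0, 0.0, 0.0001, -0.0028, 0.0005]
```

Request:
{"name": "jog_arm", "arguments": {"rows": [[0.002,-0.0003,0.001,0,-0.003,0,50],[0.004,-0.0003,0.001,0,-0.003,0,50],[0.004,-0.0003,0.001,0,-0.003,0,50]]}}

```text
time: 18.35
tool_pos: [0.5599, -0.2351, 0.2139]
tcp_rot: [2.154, 0.147, -2.146]
wrist_force: [-1.3, 1.7, 9.3]
width: 0.65
```

Request:
{"name": "jog_arm", "arguments": {"rows": [[0.002,-0.0003,0.0007,0,-0.003,0,50],[0.004,-0.0003,0.0007,0,-0.003,0,50],[0.004,-0.0003,0.0007,0,-0.003,0,50]]}}

```text
time: 18.65
tool_pos: [0.5606, -0.2351, 0.2123]
tcp_rot: [2.154, 0.146, -2.145]
wrist_force: [-1.2, 2.2, 9.5]
width: 0.654
```

Run:
```python
from h import *
s,p,r=tool();print(p,s['wrist_force'],s['torque'],target(*p,7.85))
```

```text
[ 0.56056454 -0.23508951  0.21232764] [-1.16648169  2.23128897  9.49956199] [ 0.40849712  0.33738205 -0.02151167] [0.0, 0.0, 0.0, 0.0003, -0.0042, -0.0024]
```

Request:
{"name": "jog_arm", "arguments": {"rows": [[0.002,-0.0003,0.001,0,-0.004,-0.002,50],[0.004,-0.0003,0.002,0,-0.006,-0.002,50],[0.004,-0.0003,0.002,0,-0.006,-0.002,50]]}}

```text
time: 18.95
tool_pos: [0.5602, -0.2355, 0.2109]
tcp_rot: [2.152, 0.145, -2.146]
wrist_force: [0.3, 1.8, 8.7]
width: 0.65
```

Request:
{"name": "jog_arm", "arguments": {"rows": [[0.002,-0.0003,0.001,0,-0.004,-0.002,50],[0.004,-0.0003,0.002,0,-0.006,-0.002,50],[0.004,-0.0003,0.002,0,-0.006,-0.002,50]]}}

```text
time: 19.25
tool_pos: [0.56, -0.2358, 0.2094]
tcp_rot: [2.15, 0.145, -2.148]
wrist_force: [-0.1, 1.1, 9.2]
width: 0.648
```

Run:
```python
from h import *
s,p,r=tool();print(p,s['wrist_force'],s['torque'],target(*p,7.85))
```

```text
[ 0.55998957 -0.23582159  0.20936883] [-0.1170189   1.14414966  9.16722339] [ 0.28855985  0.0758748  -0.07505278] [0.0, 0.0, 0.0, 0.0003, -0.001, -0.0025]
```

Request:
{"name": "jog_arm", "arguments": {"rows": [[0.003,-0.0005,0.0005,0,-0.002,-0.002,50],[0.005,-0.0005,0.001,0,-0.002,-0.002,50],[0.006,-0.0005,0.001,0,-0.002,-0.002,50],[0.007,-0.0005,0.001,0,-0.002,-0.002,50],[0.008,-0.0005,0.001,0,-0.002,-0.002,50]]}}

```text
time: 19.75
tool_pos: [0.5604, -0.2362, 0.2031]
tcp_rot: [2.152, 0.145, -2.146]
wrist_force: [-0.2, 0.6, 6.4]
width: 0.647
```

Request:
{"name": "jog_arm", "arguments": {"rows": [[0.003,-0.0005,0.0005,0,-0.002,-0.002,50],[0.005,-0.0005,0.001,0,-0.002,-0.002,50],[0.006,-0.0005,0.001,0,-0.002,-0.002,50],[0.007,-0.0005,0.001,0,-0.002,-0.002,50],[0.008,-0.0005,0.001,0,-0.002,-0.002,50]]}}

```text
time: 20.25
tool_pos: [0.5595, -0.2361, 0.1949]
tcp_rot: [2.151, 0.146, -2.149]
wrist_force: [-0.3, -0.5, 2.2]
width: 0.647
```

Run:
```python
from h import *
s,p,r=tool();print(p,s['wrist_force'],s['torque'],target(.559,-.2355,p[2],7.85))
```

```text
[ 0.55945896 -0.23611465  0.194949  ] [-0.28646681 -0.50484467  2.16780953] [-0.05516273 -0.02005395 -0.04580399] [-0.0, -0.0007, 0.0004, 0.0002, -0.0007, -0.0013]
```

Through the flaps; the load is falling. I lower on to TCP z of about 0.155.

Request:
{"name": "jog_arm", "arguments": {"rows": [[0.003,-0.0004,0,0,-0.0007,-0.001,50],[0.006,-0.0004,0,0,-0.0007,-0.001,50],[0.009,-0.0004,0,0,-0.0007,-0.001,50],[0.012,-0.0004,0,0,-0.0007,-0.001,50],[0.015,-0.0004,0,0,-0.0007,-0.001,50],[0.018,-0.0004,0,0,-0.0007,-0.001,50],[0.02,-0.0004,0,0,-0.0007,-0.001,50]]}}

```text
time: 20.95
tool_pos: [0.5593, -0.2357, 0.1745]
tcp_rot: [2.15, 0.148, -2.151]
wrist_force: [0.1, 0.3, 3.1]
width: 0.648
```

Request:
{"name": "jog_arm", "arguments": {"rows": [[0.003,0,0,0,0,0,50],[0.006,0,0,0,0,0,50],[0.009,0,0,0,0,0,50],[0.012,0,0,0,0,0,50],[0.015,0,0,0,0,0,50],[0.018,0,0,0,0,0,50],[0.018,0,0,0,0,0,50]]}}

```text
time: 21.65
tool_pos: [0.559, -0.2356, 0.1558]
tcp_rot: [2.149, 0.148, -2.152]
wrist_force: [0.4, -0.0, 0.3]
width: 0.649
```

Run:
```python
from h import *
s,p,r=tool();print(p,s['wrist_force'],s['torque'],target(.559,-.2355,p[2],7.85))
a=snap('scene','s7.png')
cv2.imwrite('pics/c9.png',cv2.resize(a[230:350,150:290],None,fx=5,fy=5,interpolation=cv2.INTER_CUBIC))
```

```text
[ 0.55897464 -0.23560646  0.15582044] [ 0.43921771 -0.03600775  0.25061104] [-0.05659543 -0.10060858 -0.05126271] [-0.0, -0.0001, -0.0, 0.0002, 0.0011, 0.0003]
```

View pics/c9.png

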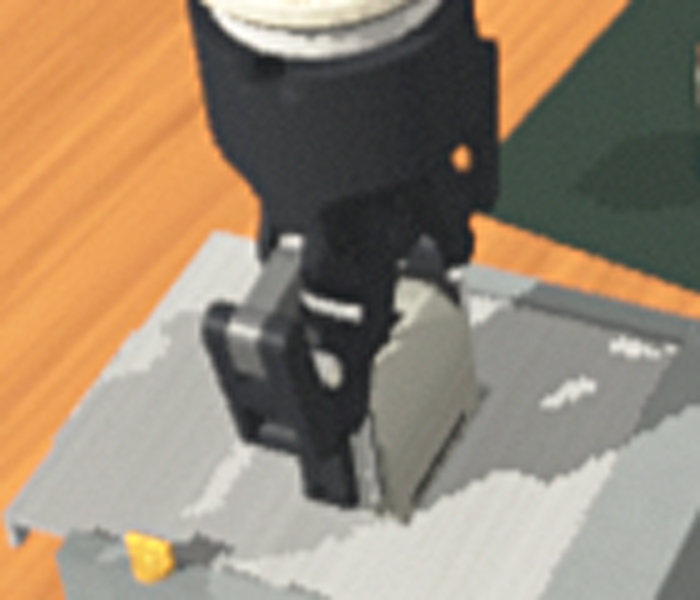

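The case stands in the throat, ribs partly below the lid, and the fingertips are just above the lid (crop 330,500). I let go, rise and shut the fingers.

Request:
{"name": "jog_arm", "arguments": {"rows": [[0,0,0,0,0.001,0,70],[0,0,0,0,0.001,0,82],[0,0,0,0,0.001,0,82],[0,0,0,0,0.001,0,82]]}}

```text
time: 22.1
tool_pos: [0.5589, -0.2355, 0.1558]
tcp_rot: [2.15, 0.148, -2.151]
wrist_force: [0.5, 0.7, -0.3]
width: 0.822
```

Request:
{"name": "jog_arm", "arguments": {"rows": [[-0.005,0,0,0,0,0,82],[-0.02,0,0,0,0,0,82],[-0.04,0,0,0,0,0,82],[-0.06,0,0,0,0,0,82],[-0.075,0,0,0,0,0,82],[-0.08,0,0,0,0,0,82],[-0.08,0,0,0,0,0,40],[-0.08,0,0,0,0,0,0],[-0.08,0,0,0,0,0,0],[-0.08,0,0,0,0,0,0],[-0.08,0,0,0,0,0,0],[-0.08,0,0,0,0,0,0],[-0.08,0,0,0,0,0,0]]}}

```text
time: 23.4
tool_pos: [0.5588, -0.2356, 0.2356]
tcp_rot: [2.15, 0.148, -2.151]
wrist_force: [0.2, 0.5, 0.1]
width: 0.005
```

Run:
```python
from h import *
s,p,r=tool();print(p,s['wrist_force'],s['width'],target(.5575,-.2358,.2,7.85))
a=snap('scene','s8.png')
g=cv2.imread('pics/s7.png')
```

```text
[ 0.55883957 -0.23555139  0.23561318] [0.19216288 0.46386986 0.13153701] 0.00546844292656554 [0.0356, 0.0001, 0.0013, 0.0003, 0.0006, 0.0006]
```

Request:
{"name": "jog_arm", "arguments": {"rows": [[0.006,0,0.0005,0,0,0,0],[0.014,0,0.0005,0,0,0,0],[0.022,0,0.0005,0,0,0,0],[0.026,0,0.0005,0,0,0,0],[0.03,0,0.0005,0,0,0,0],[0.033,0,0.0005,0,0,0,0],[0.033,0,0.0005,0,0,0,0]]}}

```text
time: 24.15
tool_pos: [0.5581, -0.2355, 0.2021]
tcp_rot: [2.149, 0.149, -2.152]
wrist_force: [-0.8, -0.4, 0.4]
width: -0.0
```

Request:
{"name": "jog_arm", "arguments": {"rows": [[0.002,0,0,0,0,0,0],[0.004,0,0,0,0,0,0],[0.006,0,0,0,0,0,0],[0.008,0,0,0,0,0,0],[0.008,0,0,0,0,0,0]]}}

```text
time: 24.65
tool_pos: [0.5581, -0.2355, 0.194]
tcp_rot: [2.149, 0.149, -2.152]
wrist_force: [-0.4, 0.7, 0.1]
width: -0.006
```

Request:
{"name": "jog_arm", "arguments": {"rows": [[0.002,0,0,0,0,0,0],[0.004,0,0,0,0,0,0],[0.006,0,0,0,0,0,0],[0.008,0,0,0,0,0,0],[0.008,0,0,0,0,0,0]]}}

```text
time: 25.15
tool_pos: [0.5579, -0.2355, 0.1857]
tcp_rot: [2.149, 0.149, -2.153]
wrist_force: [0.8, -0.1, 2.4]
width: -0.002
```

Request:
{"name": "jog_arm", "arguments": {"rows": [[0.002,0,0,0,0,0,0],[0.004,0,0,0,0,0,0],[0.006,0,0,0,0,0,0],[0.008,0,0,0,0,0,0],[0.01,0,0,0,0,0,0]]}}

```text
time: 25.65
tool_pos: [0.5578, -0.2355, 0.1754]
tcp_rot: [2.149, 0.149, -2.153]
wrist_force: [-0.0, -0.4, 2.3]
width: -0.002
```

Request:
{"name": "jog_arm", "arguments": {"rows": [[0.002,0,0,0,0,0,0],[0.004,0,0,0,0,0,0],[0.006,0,0,0,0,0,0],[0.008,0,0,0,0,0,0],[0.01,0,0,0,0,0,0]]}}

```text
time: 26.15
tool_pos: [0.5578, -0.2355, 0.1653]
tcp_rot: [2.149, 0.149, -2.153]
wrist_force: [-0.3, 0.3, 2.5]
width: 0.002
```

Request:
{"name": "jog_arm", "arguments": {"rows": [[0.002,0,0,0,0,0,0],[0.004,0,0,0,0,0,0],[0.006,0,0,0,0,0,0],[0.008,0,0,0,0,0,0],[0.01,0,0,0,0,0,0]]}}

```text
time: 26.65
tool_pos: [0.5577, -0.2354, 0.1551]
tcp_rot: [2.149, 0.149, -2.153]
wrist_force: [0.0, 0.3, 2.9]
width: 0.0
```

Run:
```python
from h import *
s,p,r=tool();print(p,s['wrist_force'],s['torque'],target(.558,-.2355,p[2],7.85))
```

```text
[ 0.55773464 -0.23541688  0.15509775] [0.00679688 0.26399836 2.89953754] [-0.0256819   0.04546338  0.01918022] [-0.0, 0.0001, -0.0003, 0.0003, 0.0019, 0.0012]
```

Request:
{"name": "jog_arm", "arguments": {"rows": [[0.002,0,-0.0003,0,0.002,0.001,0],[0.004,0,-0.0003,0,0.002,0.001,0],[0.006,0,-0.0003,0,0.002,0.001,0],[0.008,0,-0.0003,0,0.002,0.001,0],[0.008,0,-0.0003,0,0.002,0.001,0]]}}

```text
time: 27.15
tool_pos: [0.5577, -0.2354, 0.1466]
tcp_rot: [2.15, 0.148, -2.151]
wrist_force: [-0.3, -0.2, 0.6]
width: -0.001
```

Request:
{"name": "jog_arm", "arguments": {"rows": [[0.002,0,0,0,0,0,0],[0.004,0,0,0,0,0,0],[0.006,0,0,0,0,0,0],[0.008,0,0,0,0,0,0],[0.008,0,0,0,0,0,0]]}}

```text
time: 27.65
tool_pos: [0.5575, -0.2352, 0.138]
tcp_rot: [2.149, 0.149, -2.152]
wrist_force: [1.7, 1.0, 1.6]
width: 0.0
```

Request:
{"name": "jog_arm", "arguments": {"rows": [[0.002,0,0,0,0,0,0],[0.004,0,0,0,0,0,0],[0.005,0,0,0,0,0,0],[0.005,0,0,0,0,0,0]]}}

```text
time: 28.05
tool_pos: [0.559, -0.2354, 0.1348]
tcp_rot: [2.153, 0.148, -2.148]
wrist_force: [-0.0, 2.2, 7.4]
width: 0.005
```

Force rose to 7 N after dropping to about 0.6 N. I rise and look.

Request:
{"name": "jog_arm", "arguments": {"rows": [[-0.01,0,0,0,0,0,0],[-0.03,0,0,0,0,0,0],[-0.06,0,0,0,0,0,0],[-0.1,0,0,0,0,0,0],[-0.14,0,0,0,0,0,0],[-0.17,0,0,0,0,0,0],[-0.17,0,0,0,0,0,0]]}}

```text
time: 28.75
tool_pos: [0.561, -0.2365, 0.3114]
tcp_rot: [2.16, 0.142, -2.136]
wrist_force: [0.6, -0.2, -0.5]
width: 0.005
```

Run:
```python
from h import *
s,p,r=tool();print(p,s['wrist_force'])
a=snap('scene','s9.png');g=cv2.cvtColor(a,cv2.COLOR_BGR2GRAY);g0=cv2.imread('pics/s0.png',0)
print(g0[300:338:2,208:252:2]);print(g[300:338:2,208:252:2])
```

```text
[ 0.56099252 -0.23650272  0.31141579] [ 0.64028553 -0.17920684 -0.53416828]
[[203 201 204 201 202 200 205 207 205 207 208 201 197 199 200 197 202 199
  205 203 203 202]
 [203 206 201 202 202 200 207 204 206 209 180 190 197 203 199 202 201 203
  204 202 201 201]
 [203 203 202 201 200 205 208 204 206 201  80 105 138 164 183 192 200 205
  204 201 203 201]
 [203 199 201 200 204 206 204 206 210 129  84  99 100  98 103 108 139 168
  190 199 201 201]
 [199 201 201 202 205 205 205 210 175  73 100 104  98 104  93  90 100 100
  101 115 193 202]
 [202 201 200 204 206 200 207 198  91  98 104 102 104 101  86 103 100 102
   99 146 207 199]
 [201 202 203 208 203 203 211 134  67 103 104 100 104  83  99 101 102 101
   98 199 203 198]
 [199 201 206 203 204 209 175  72 101 102 102 104 101  93 101 103 103  96
  176 204 196 199]
 [198 204 207 201 209 201  97  87 104 103 102 104  79 100 101 101 102 113
  204 198 197 199]
 [203 208 202 206 212 139  67 104 103 102 105  93  98 102 105 104  99 185
  204 193 197 201]
 [205 203 203 211 175  72  97 106 101 105 101  88 100 103 104 102 151 206
  197 197 198 199]
 
[... 1811 characters left out ...]
7 104 105 103 105 104 206 206
  199 201 204 202]
 [207 208 216 147  71 107 105 105 109  99  99 105 103 107 102 187 207 200
  202 203 202 202]
 [207 214 184  79 102 107 104 103 109  88 105 103 105 104 132 209 205 201
  202 206 201 204]
 [211 214 108  82 105 108 105 108  92  98 104 102 106  98 203 208 201 203
  204 201 202 205]
 [214 202 177 146  92 102  99  98  91 106 103 106 103 153 211 202 204 205
  203 201 203 204]
 [208 205 203 208 210 199 180 114 107  99  98 104 115 209 205 201 202 205
  200 203 206 202]
 [206 203 204 207 202 210 207 210 204 188 155 114 184 208 202 204 204 202
  201 205 205 202]
 [201 202 208 205 208 208 205 210 209 206 210 210 207 206 204 205 205 201
  203 205 200 205]]
```

Request:
{"name": "jog_arm", "arguments": {"rows": [[0,0,0,0,0,0,0],[0,0,0,0,0,0,0],[0,0,0,0,0,0,0],[0,0,0,0,0,0,0]]}}

```text
time: 29.2
tool_pos: [0.5593, -0.2357, 0.3067]
tcp_rot: [2.155, 0.146, -2.144]
wrist_force: [-0.8, 0.4, -0.3]
width: 0.006
```

View pics/s9.png

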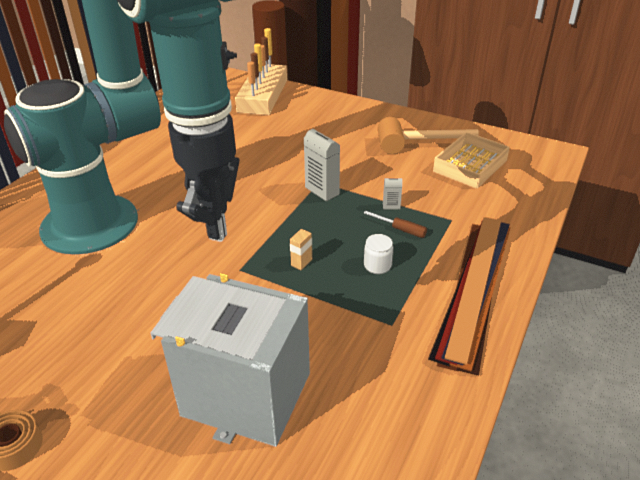

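The case is gone from the mat (357,198 is empty). The flaps are shut (230,318), the bystanders stand where they were, and the gripper is clear.

```bash
python3 -c "
from h import *
print(finish_job())"
```

```text
the job is handed in; nothing more can be done
None
```

The middle-sized case is inside the blade box with the flaps shut behind it, and the job was handed in at about 29 s of the 72 s allowed.

**How it went:**
- I gripped the case across its 56 mm width and felt the foot down.
- The foot met the flaps just below the lid's top face. Lateral force and the picture showed it 2 mm too far to the rear, so I lifted and shifted 2 mm to the front.
- I then pushed through the flaps. The upward force I read was at most about 10 N, with up to 4.5 N sideways.
- After letting go, I pushed the case through with shut fingers, mostly at 2 to 3 N, until it dropped.

**Last checks:** The throat looks the same as in the first picture, so the flaps are shut. The case is gone from the bench, the other things look undisturbed, and the gripper hangs clear with nothing pressing on it. The drop is inferred from the empty throat and the fall in force; I could not see inside the box.

**What disagreed:**
- The real fingertips stood about 30 mm higher than the reported tool position. My first close therefore shut above the case without touching it, and I opened and went lower.
- The two cameras put the throat about 2 mm apart.
- At the deepest push the force rose to 7.4 N. I took this as the fingers on the flaps after the case had dropped, but did not confirm it.

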